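Seat the marked dowel pin in the full-depth socket of a plaster plinth

ROBOT

A 6-joint arm with a two-finger parallel gripper is mounted at the origin on the work surface. World frame = base frame: x ahead of the robot, y to its left, z up, the work surface at z = 0. Lengths are in m, angles in degrees, forces in N, time in s.
With the tool pointing down it reaches from about 0.4 to 0.825 m from the base axis. Payload 7 kg.
Tool frame: the origin (TCP) lies midway between the tips of the shut fingers; the grasp point (between the pads) lies 19 mm behind it; z points along the fingers, y is the direction in which the jaws open and shut (so a half turn about z gives the same grasp; the last joint's range is limited). The gripper opens to 88 mm and grips with 3 to 60 N. Pads are 19 mm wide; open, the fingers measure 130 mm over their backs; the gripper's body (78 mm by 193 mm) begins 47 mm behind the grasp point.
Start: joints at [89.788, 20.546, 0.682, 0, -70.136, -16.507], TCP at [0.194, 0.646, 0.227] pointing down, gripper open.
Joint ranges: [-176.03, 176.03], [-82.01, 121.73], [-58.28, 71.71], [-173.87, 95.51], [-174.79, -0.11], [-173.66, 173.66]. Speed limits (degrees/s): [136.94, 136.94, 172.46, 180, 180, 180].

INTERFACE

Orientations are given as [roll, pitch, yaw] about the fixed x, y, z axes, in that order (R = Rz(yaw) Ry(pitch) Rx(roll)).
In Python, from plant import r gives the robot as it stands. The module is installed in compiled form; this text tells all that it offers.
- The arm moves only by the tool send_rows, never from a script. Its argument "motion" is a list of rows, each an object with "travel": the shift along the tool's x, y, z in m, a list of three; "spin": the turn about the tool's z in degrees. In form: [{"travel": [tx, ty, tz], "spin": spin}, ...]. A call has 1 to 5 rows; each row shifts and turns the pose as measured when the row begins, along the tool's axes as they then stand; what a row does not reach is not made up. A row lasts 1/12 s, in which the tool goes at most 41.7 mm and 7.16 degrees, less where a joint would pass 70% of its speed; a pose out of reach is approached as far as the arm can. A call is refused whole if a number of a shift passes 0.0417 or a number of a turn 7.16, either way. A call with a gripper value outside its range is refused whole. "gripper" is the gripper command: -1 is shut, 1 is fully open, values between are in proportion, set as the call begins (left out, the last holds). The fingers move at their own pace and stop on an object; "squeeze" is the grip in N (left out, the last holds). Time passes only in rows, so rows that do not move let the fingers close. It gives the time, the measured TCP pose, the force and the opening at its end, in the units of the state.
- r.get_state(): the state, without advancing time (a new reading comes with each control period).
- r.capture(name): name is "scene" or "side" or "wrist"; returns (picture, depth): 480x640x3 uint8, blue, green, red; 480x640 float32, m along the optical axis (not along the pixel's ray), 0 where there is no reading.
- r.get_calibration(name): a dict with "fov_y" (degrees; the focal length in pixels is half the picture's height over the tangent of half this angle, whatever the lens; pixels are square), "cx", "cy" (the principal point, pixels), "origin" and "orientation" of the camera in the world. Camera axes: x right, y down, z forward; pixel columns grow to the right and rows downward; lengths in m; the calibration is good to about 2 mm. A picture is of the moment at which its call begins: read the wrist's pose just before it. get_calibration takes no time and is no camera call; for the wrist camera it gives the pose at the moment of the call.
- r.close_job(): hands the job in, once; it reports no verdict.
Trained networks look in the newest picture that a camera, given by its name, has taken for a name from the list of things; names that differ only in an ending like _2 or _b are one class to them, and where a whole thing is asked for, a point or a joint stands for the part that bears it (a point fixed in the world has none). Each returns a list of dicts, best first, with "conf" (0 to 1); they miss things now and then, are a little off and sometimes report something else, mostly with a low value. They report only what shows in the picture. A call takes as long as a camera call. They do not tell look-alikes from the thing itself.
- r.boxes_of(camera, target): "at" ([x, y, z] in m, in the coordinates of the camera as it stood for that picture, good to about 4 mm: the middle of the surface that is visible of it).
- r.pinpoint(camera, target): "at" ([x, y, z] in m, in the coordinates of the camera as it stood for that picture, good to about 4 mm: a listed point, or the origin of a listed thing).
The state is a dict: "time_s": time; "joints": joint angles; "qd": joint speeds; "joint_torque": joint torques, N m; "tcp_pos": TCP position; "eef_rot": TCP orientation; "contact_force": force on the tool from outside, world axes, zero at the start; "moment": the same for the moment, N m; "gripper_width": finger opening in m.
Only numpy, scipy, OpenCV 4.12 (cv2) and the standard library are available. Lean on these libraries where they do the work, as an engineer would, in place of code of your own. Each camera call takes 0.05 s, during which the arm holds its last target. There are 200 camera calls.

TASK

Take the steel dowel pin with the turned groove out of the wooden stand and find, by pushing it in, which socket in the top of the plaster plinth has been drilled to full depth: only there does it go in up to its groove, the others are short and it must come out again. Leave it pushed fully home there, bottomed with the groove at the plaster face, and released. The plaster cracks if the pin is rammed, so push firmly but gently, and leave everything else where it is.

Things in the scene. Friction and masses are not known exactly. Their poses are not given: they have to be found in the camera images.
- pin: Steel dowel pin, upright in one of the stand's holes, its foot 15 mm above the table. Origin at its foot, z up to its head. Shank 14 mm across, tapering to 10 mm over the lowest 5 mm. A groove (11 mm across, 3 mm high) starts 50 mm above the foot. Square head, 22 x 22 mm, sides along its x and y, 75 to 110 mm above the foot (its top): grip it there from above, at about 93 mm. 0.11 to 0.18 kg.
- stand: Fixed wooden stand, 70 mm (its x) by 150 mm (its y) by 45 mm high, origin at the centre of its underside, with two 16 mm holes, 30 mm deep, at y = -34 and +34 mm. The pin is in one, the drift in the other. At the start the pin's x lies along the stand's x; closing the jaws along it keeps the fingers clear of the neighbour.
- plinth: Fixed white plaster plinth, 170 x 170 mm, 75 mm high (foot 194 mm square), origin under its centre. Three sockets, 16.5 mm across, in its flat top, 50 mm from its centre, at 0, 120 and -120 degrees from its x. One (rarely two) is 50 mm deep, the others stop at 26 to 35 mm; which is which changes from start to start and does not show outside. The plaster cracks above 80 N between pin and plinth.
- socket1 (a point): Centre of the mouth of the socket at 0 degrees (plinth's +x), in the plinth's top face, 75 mm above the table; axes as the plinth's. A rounded spring catch some 16 mm down each socket presses the pin sideways: pushing in or pulling out takes 4 to 12 N all the way, and the pin stays where it is left, not sinking by itself. The bottom is hard: the force there rises at once past the drag, to 15 N and more.
- socket2 (a point): Centre of the mouth of the socket at 120 degrees from the plinth's x; as socket1 otherwise. In a full-depth socket the seated pin's foot is 50 mm below the mouth. A steady push of 15 to 25 N on the bottom is safe; approach it slowly, about 15 to 20 mm/s, as the force shoots up on contact.
- socket3 (a point): Centre of the mouth of the socket at -120 degrees from the plinth's x; as socket1 otherwise.
- drift: Bystander: plain steel drift without groove, 13 mm diameter, round 20 mm head, 95 mm long, in the stand's other hole; origin at its foot.
- rosette: Bystander: small loose plaster rosette, 40 mm across, 13 mm high, lying on the plinth's top near its +x +y corner; origin under its centre.
- finial: Bystander: loose plaster finial, 94 mm across, 160 mm high; origin under its centre.
- spatula: Bystander: spatula lying on the table.
- mallet: Bystander: hammer lying on the table.
- bowl: Bystander: grey mixing bowl, 120 mm across, 55 mm high.
- brush: Bystander: brush lying on the table.
Mind the look-alikes: they are no part of the job. What is shaped like the pin but green or yellow is not meant.

How it is judged:
By the outcome, as a careful person would: the job done as asked, in the order asked, and still so for the second after the job is handed in, with the robot touching nothing.
It also fails if it takes over 61 s, if anything falls off the work surface, if the arm or the gripper's body presses on something with over 40 N, if the wrist force passes 120 N, or if a joint passes its speed limit or range.

## Working session

There is one attempt and no reset: what is moved stays moved. The work goes in short steps, Python scripts to look and compute and a tool call to move; the robot and the scene stay as the last step left them, time stands still between calls to the robot, and variables do not carry over. Pictures are saved under pics/ and viewed, about 8 in all and at most 12, crops included, and the job is handed in when it is done.

Besides the shell and the picture viewer there is one more tool, called after ">>>" as name([rows], argument=value, ...), one row to a line, values as JSON. send_rows: Moves the arm, as the interface text tells. Its arguments: {"type":"object","properties":{"motion":{"type":"array"},"gripper":{"type":"number"},"squeeze":{"type":"number"}},"required":["motion"]}

```bash
mkdir -p pics
cat > h.py <<'E'
import numpy as np, cv2
from scipy.spatial.transform import Rotation as R
from plant import r
def cal(n):
    c=r.get_calibration(n); f=240/np.tan(np.radians(c['fov_y']/2))
    o=np.array(c['orientation'],float)
    M=o if o.shape==(3,3) else R.from_euler('xyz',o,degrees=True).as_matrix()
    return f,c['cx'],c['cy'],np.array(c['origin']),M
def world(n,p,C=None):
    f,cx,cy,o,M=C or cal(n); return o+M@np.array(p)
def pix(n,u,v,d,C=None):
    C=C or cal(n); f,cx,cy,o,M=C
    return o+M@(np.array([(u-cx)/f,(v-cy)/f,1])*d)
def proj(n,P,C=None):
    f,cx,cy,o,M=C or cal(n); q=M.T@(np.array(P)-o); return f*q[0]/q[2]+cx,f*q[1]/q[2]+cy
E
python3 - <<'E'
from h import *
for n in ('scene','side'):
    p,d=r.capture(n); cv2.imwrite(f'pics/{n}0.png',p); np.save(n+'0.npy',d)
    print(n,r.get_calibration(n))
    for t in ('pin','stand','plinth','socket1','socket2','socket3','drift','rosette','finial'):
        print(t,[(round(b['conf'],2),world(n,b['at']).round(3).tolist(),np.round(proj(n,world(n,b['at'])))) for b in r.pinpoint(n,t)][:3])
print(r.get_calibration('wrist'));print(r.get_state())
E
```

```text
scene {'fov_y': 48.64314214920984, 'cx': 322.7521764851506, 'cy': 235.17031719798095, 'origin': array([0.96359544, 0.65682238, 0.82116861]), 'orientation': array([-135.48057793,    0.81434438,  146.39679683])}
pin [(0.84, [0.532, -0.1, -0.003], array([302., 217.])), (0.81, [0.469, -0.271, -0.001], array([287., 167.])), (0.8, [0.574, -0.219, 0.014], array([259., 189.]))]
stand [(0.6, [0.567, -0.255, 0.003], array([255., 184.]))]
plinth [(0.9, [0.522, 0.126, -0.003], array([365., 279.]))]
socket1 [(0.94, [0.573, 0.131, 0.073], array([347., 266.])), (0.81, [0.495, 0.167, 0.077], array([392., 259.])), (0.64, [0.504, 0.076, 0.073], array([359., 234.]))]
socket2 [(0.94, [0.573, 0.131, 0.073], array([347., 266.])), (0.81, [0.495, 0.167, 0.077], array([392., 259.])), (0.64, [0.504, 0.076, 0.073], array([359., 234.]))]
socket3 [(0.94, [0.573, 0.131, 0.073], array([347., 266.])), (0.81, [0.495, 0.167, 0.077], array([392., 259.])), (0.64, [0.504, 0.076, 0.073], array([359., 234.]))]
drift [(0.53, [0.574, 0.129, 0.077], array([346., 264.])), (0.45, [0.562, -0.292, 0.015], array([249., 171.]))]
r
[... 1417 characters left out ...]
4.19619366e-02, -1.06694531e+02])}
{'time_s': 1.0, 'joints': array([ 8.97893193e+01,  2.05463715e+01,  6.82327607e-01, -6.25892410e-04,
       -7.01366574e+01, -1.65060673e+01]), 'qd': array([ 0.07012971,  0.03523131, -0.04929215,  0.03473279, -0.02467591,
        0.12444806]), 'joint_torque': array([-2.86228504e-03, -5.82388651e+01,  2.93305027e+01,  7.00236976e+00,
        1.24870407e-02, -2.64454093e-05]), 'tcp_pos': array([0.19417444, 0.64644231, 0.22656195]), 'eef_rot': array([ 1.79999160e+02,  3.65157082e-04, -1.67169606e+01]), 'contact_force': array([-0.55163681, -0.28084769, -1.56583768]), 'moment': array([-0.0107154 ,  0.02582957, -0.003963  ]), 'gripper_width': 0.08759422518376793}
```

View pics/scene0.png

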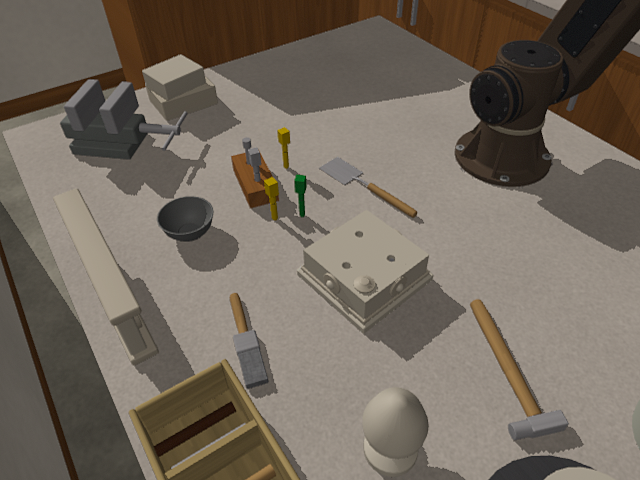

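View pics/side0.png

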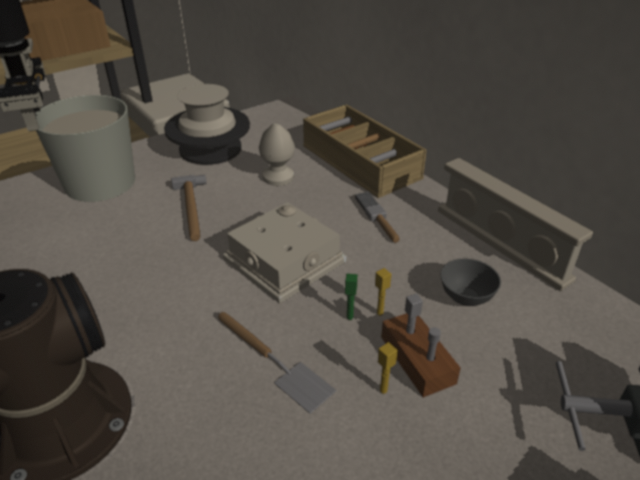

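Seen: the plinth is at scene (365,265) with sockets at (347,266), (392,259) and (359,234). Candidates for the pin are grey square head (255,155), grey drift (247,145), yellow (284,135), yellow (271,185) and green (300,182). By the description I choose the grey one at (255,155), and I'll check it in a crop.

```bash
cat >> h.py <<'E'
def plan(P,yaw,n=None,step=.041,sp=7.0):
    s=r.get_state(); p=np.array(s['tcp_pos']); y=s['eef_rot'][2]
    D=np.array(P)-p; dy=(yaw-y+180)%360-180
    n=n or int(max(np.ceil(np.linalg.norm(D)/step),np.ceil(abs(dy)/sp),1))
    print('at',p.round(4),round(y,2),'D',D.round(4),'dyaw',round(dy,2),'rows',n)
    for i in range(n):
        a=np.radians(y+dy*i/n); d=D/n
        tx=np.cos(a)*d[0]+np.sin(a)*d[1]; ty=np.sin(a)*d[0]-np.cos(a)*d[1]
        print('{"travel":[%.4f,%.4f,%.4f],"spin":%.2f},'%(tx,ty,-d[2],-dy/n),end='\n' if i%5==4 else '')
    print()
E
python3 - <<'E'
from h import *
a=cv2.imread('pics/scene0.png')[110:230,210:330]; b=cv2.imread('pics/side0.png')[270:400,350:480]
cv2.imwrite('pics/crop1.png',np.hstack([cv2.resize(a,(400,400),interpolation=3),cv2.resize(b,(400,400),interpolation=3)]))
plan([.572,-.235,.23],-100)
E
```

```text
at [0.1942 0.6464 0.2266] -16.72 D [ 0.3778 -0.8814  0.0034] dyaw -83.28 rows 24
{"travel":[0.0256,0.0306,-0.0001],"spin":3.47},{"travel":[0.0274,0.0290,-0.0001],"spin":3.47},{"travel":[0.0292,0.0273,-0.0001],"spin":3.47},{"travel":[0.0308,0.0255,-0.0001],"spin":3.47},{"travel":[0.0322,0.0236,-0.0001],"spin":3.47},
{"travel":[0.0336,0.0216,-0.0001],"spin":3.47},{"travel":[0.0349,0.0195,-0.0001],"spin":3.47},{"travel":[0.0360,0.0174,-0.0001],"spin":3.47},{"travel":[0.0370,0.0152,-0.0001],"spin":3.47},{"travel":[0.0378,0.0129,-0.0001],"spin":3.47},
{"travel":[0.0385,0.0106,-0.0001],"spin":3.47},{"travel":[0.0391,0.0082,-0.0001],"spin":3.47},{"travel":[0.0395,0.0059,-0.0001],"spin":3.47},{"travel":[0.0398,0.0035,-0.0001],"spin":3.47},{"travel":[0.0399,0.0010,-0.0001],"spin":3.47},
{"travel":[0.0399,-0.0014,-0.0001],"spin":3.47},{"travel":[0.0398,-0.0038,-0.0001],"spin":3.47},{"travel":[0.0395,-0.0062,-0.0001],"spin":3.47},{"travel":[0.0390,-0.0086,-0.0001],"spin":3.47},{"travel":[0.0384,-0.0109,-0.0001],"spin":3.47},
{"travel":[0.0377,-0.0132,-0.0001],"spin":3.47},{"travel":[0.0368,-0.0155,-0.0001],"spin":3.47},{"travel":[0.0358,-0.0177,-0.0001],"spin":3.47},{"travel":[0.0347,-0.0198,-0.0001],"spin":3.47},
```

View pics/crop1.png

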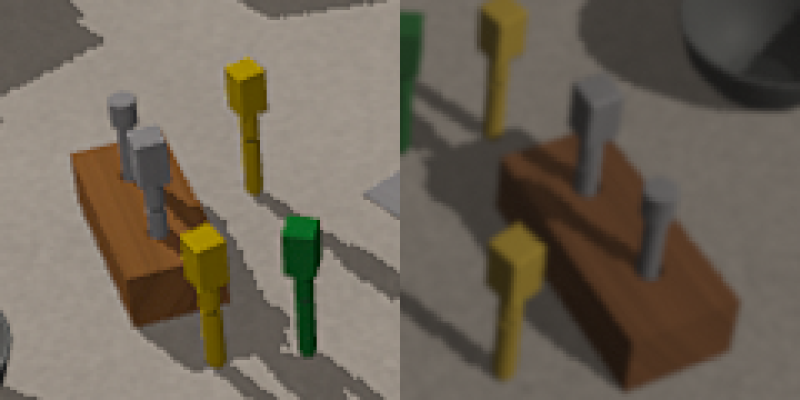

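The left half of the crop shows the grey square-headed pin with its groove at (150,155), in the hole nearer the plinth. The round drift is at (122,105), and the coloured ones stand on the table. The choice holds.

>>> send_rows([
  {"travel": [0.0256, 0.0306, 0], "spin": 3.5},
  {"travel": [0.0274, 0.029, 0], "spin": 3.5},
  {"travel": [0.0292, 0.0273, 0], "spin": 3.5},
  {"travel": [0.0308, 0.0255, 0], "spin": 3.5},
  {"travel": [0.0322, 0.0236, 0], "spin": 3.5},
])

```text
time_s: 1.42
tcp_pos: [0.2718, 0.4622, 0.2228]
eef_rot: [179.9, -0.1, -34.5]
contact_force: [0.8, -0.0, 0.8]
gripper_width: 0.0877
```

>>> send_rows([
  {"travel": [0.0336, 0.0216, 0], "spin": 3.5},
  {"travel": [0.0349, 0.0195, 0], "spin": 3.5},
  {"travel": [0.036, 0.0174, 0], "spin": 3.5},
  {"travel": [0.037, 0.0152, 0], "spin": 3.5},
  {"travel": [0.0378, 0.0129, 0], "spin": 3.5},
])

```text
time_s: 1.83
tcp_pos: [0.3495, 0.2688, 0.2242]
eef_rot: [-179.9, -0.1, -52.7]
contact_force: [0.9, 0.2, -0.4]
gripper_width: 0.0875
```

>>> send_rows([
  {"travel": [0.0385, 0.0106, 0], "spin": 3.5},
  {"travel": [0.0391, 0.0082, 0], "spin": 3.5},
  {"travel": [0.0395, 0.0059, 0], "spin": 3.5},
  {"travel": [0.0398, 0.0035, 0], "spin": 3.5},
  {"travel": [0.0399, 0.001, 0], "spin": 3.5},
])

```text
time_s: 2.25
tcp_pos: [0.4238, 0.0742, 0.2269]
eef_rot: [-179.5, 0.2, -70.9]
contact_force: [1.4, 0.8, -0.1]
gripper_width: 0.0874
```

>>> send_rows([
  {"travel": [0.0399, -0.0014, 0], "spin": 3.5},
  {"travel": [0.0398, -0.0038, 0], "spin": 3.5},
  {"travel": [0.0395, -0.0062, 0], "spin": 3.5},
  {"travel": [0.039, -0.0086, 0], "spin": 3.5},
  {"travel": [0.0384, -0.0109, 0], "spin": 3.5},
])

```text
time_s: 2.67
tcp_pos: [0.4956, -0.1218, 0.2294]
eef_rot: [-179.1, 0.4, -89.2]
contact_force: [0.7, 1.5, -0.4]
gripper_width: 0.0875
```

Run:
```python
from h import *
plan([.572,-.235,.23],-100)
print(r.get_state()['time_s'])
```

```text
at [ 0.4956 -0.1218  0.2294] -89.25 D [ 0.0764 -0.1132  0.0006] dyaw -10.75 rows 4
{"travel":[0.0286,-0.0187,-0.0002],"spin":2.69},{"travel":[0.0276,-0.0200,-0.0002],"spin":2.69},{"travel":[0.0267,-0.0213,-0.0002],"spin":2.69},{"travel":[0.0256,-0.0225,-0.0002],"spin":2.69},
2.6667
```

>>> send_rows([
  {"travel": [0.0286, -0.0187, 0], "spin": 2.7},
  {"travel": [0.0276, -0.02, 0], "spin": 2.7},
  {"travel": [0.0267, -0.0213, 0], "spin": 2.7},
  {"travel": [0.0256, -0.0225, 0], "spin": 2.7},
  {"travel": [0, 0, 0], "spin": 0},
])

```text
time_s: 3.08
tcp_pos: [0.5745, -0.2495, 0.2295]
eef_rot: [-179.1, 0.6, -101.2]
contact_force: [0.4, 0.9, -0.4]
gripper_width: 0.0876
```

Run:
```python
from h import *
C=cal('wrist'); p,d=r.capture('wrist'); s=r.get_state(); print(s['time_s'],s['tcp_pos'],s['eef_rot'],s['contact_force'])
cv2.imwrite('pics/w1.png',p); np.save('w1.npy',d)
for t in ('pin','drift','stand'):
    print(t,[(round(b['conf'],2),world('wrist',b['at'],C).round(4).tolist()) for b in r.pinpoint('wrist',t)][:4])
v,u=np.mgrid[0:480,0:640]; f,cx,cy,o,M=C
W=o+np.stack([(u-cx)/f,(v-cy)/f,np.ones_like(u)],-1)*d[...,None]@M.T
np.save('w1W.npy',W)
m=(d>0)&(W[...,2]>.1)&(W[...,2]<.14)
n,l,st,ce=cv2.connectedComponentsWithStats(m.astype(np.uint8))
for i in range(1,n):
    if st[i,4]>80:
        q=W[l==i]; z=np.median(q[:,2]); zt=np.percentile(q[:,2],95); top=(l==i)&(W[...,2]>zt-.006)
        c=max(cv2.findContours(top.astype(np.uint8),0,2)[0],key=cv2.contourArea)
        print(ce[i].round(),st[i,4],'ztop',zt.round(4),'min-rect(world)',cv2.minAreaRect(W[top][:,:2].astype(np.float32)*1000), p[l==i].mean(0).round())
# stand top
m=(abs(W[...,2]-.045)<.006)&(d>0)&(abs(W[...,0]-.57)<.1)&(abs(W[...,1]+.255)<.11)
print('stand',m.sum(),cv2.minAreaRect(W[m][:,:2].astype(np.float32)*1000))
```

```text
3.1333 [ 0.57327421 -0.24789616  0.22937703] [-179.16552755    0.60478269 -101.09394448] [-0.42227831 -0.1712074  -0.3204757 ]
pin [(0.92, [0.4709, -0.2686, 0.0011]), (0.6, [0.5739, -0.2173, 0.0195])]
drift [(0.86, [0.5563, -0.2831, 0.0137])]
stand [(0.97, [0.5675, -0.2477, -0.0009])]
[446. 185.] 916 ztop 0.1105 min-rect(world) ((469.6704406738281, -269.4349365234375), (22.326900482177734, 22.382299423217773), 0.3444425165653229) [ 71. 198. 226.]
[332. 186.] 516 ztop 0.1109 min-rect(world) ((558.2230834960938, -286.4559326171875), (19.272891998291016, 18.72842788696289), 34.270545959472656) [188. 186. 188.]
[330. 270.] 933 ztop 0.1256 min-rect(world) ((572.269775390625, -220.26492309570312), (21.854063034057617, 21.813350677490234), 77.1166763305664) [180. 178. 180.]
[335. 365.] 582 ztop 0.1106 min-rect(world) ((585.2933349609375, -126.13874816894531), (21.023462295532227, 22.013206481933594), 89.9556655883789) [ 73. 201. 229.]
[400. 372.] 247 ztop 0.1102 min-rect(world) ((525.5814819335938, -108.29293823242188), (10.334362983703613, 23.680038452148438), 78.97450256347656) [ 56. 121.  47.]
stand 9214 ((539.6202392578125, -247.21754455566406), (150.1994171142578, 123.19274139404297), 77.60734558105469)
```

View pics/w1.png

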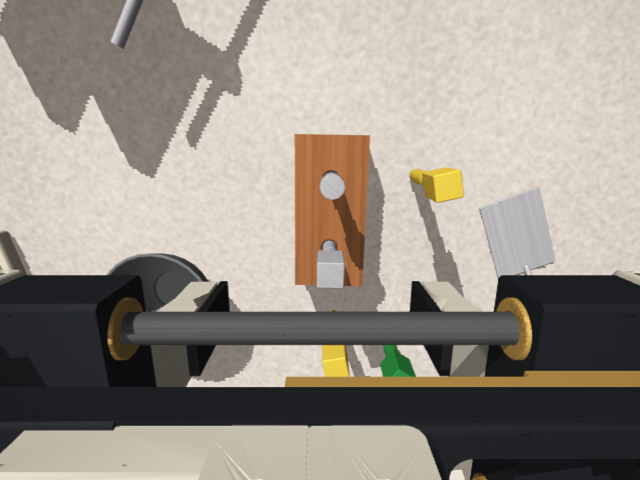

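The view shows the pin's square head at (330,270) with its foot in the near hole. The drift is at (332,186), yellow at (445,185), and the jaws straddle the pin's line with room on both sides.

Run:
```python
from h import *
plan([.5723,-.2203,.16],-102.4,4)
```

```text
at [ 0.572  -0.2448  0.2306] -100.85 D [ 0.0003  0.0245 -0.0706] dyaw -1.55 rows 4
{"travel":[-0.0060,0.0011,0.0176],"spin":0.39},{"travel":[-0.0060,0.0011,0.0176],"spin":0.39},{"travel":[-0.0060,0.0012,0.0176],"spin":0.39},{"travel":[-0.0060,0.0012,0.0176],"spin":0.39},
```

>>> send_rows([
  {"travel": [-0.006, 0.0011, 0.0176], "spin": 0.4},
  {"travel": [-0.006, 0.0011, 0.0176], "spin": 0.4},
  {"travel": [-0.006, 0.0012, 0.0176], "spin": 0.4},
  {"travel": [-0.006, 0.0012, 0.0176], "spin": 0.4},
  {"travel": [0, 0, 0], "spin": 0},
])

```text
time_s: 3.7
tcp_pos: [0.5728, -0.2138, 0.1631]
eef_rot: [-178.6, 0.7, -102.1]
contact_force: [-1.1, 1.0, 0.4]
gripper_width: 0.0875
```

Run:
```python
from h import *
print(r.get_state()['eef_rot'])
plan([.5723,-.2203,.089],-102.4,4)
```

```text
[-178.6422671     0.74168953 -102.05285606]
at [ 0.5728 -0.2138  0.1631] -102.05 D [-0.0005 -0.0065 -0.0741] dyaw -0.35 rows 4
{"travel":[0.0016,-0.0002,0.0185],"spin":0.09},{"travel":[0.0016,-0.0002,0.0185],"spin":0.09},{"travel":[0.0016,-0.0002,0.0185],"spin":0.09},{"travel":[0.0016,-0.0002,0.0185],"spin":0.09},
```

```bash
cat >> h.py <<'E'
def plan(P,yaw,n=None,step=.041,sp=7.0):
    s=r.get_state(); p=np.array(s['tcp_pos']); e=np.array(s['eef_rot']); y=e[2]
    D=np.array(P)-p; dy=(yaw-y+180)%360-180
    n=n or int(max(np.ceil(np.linalg.norm(D)/step),np.ceil(abs(dy)/sp),1))
    M=R.from_euler('xyz',e,degrees=True); z=M.as_matrix()[:,2]
    print('t',round(s['time_s'],2),'at',p.round(4),e.round(2),'zaxis',z.round(4),'D',D.round(4),'dyaw',round(dy,2),'rows',n,'F',np.round(s['contact_force'],1),'w',round(s['gripper_width'],4))
    for i in range(n):
        t=(M*R.from_euler('z',-dy*i/n,degrees=True)).inv().apply(D/n)
        print('{"travel":[%.4f,%.4f,%.4f],"spin":%.2f},'%(*t,-dy/n),end='\n' if i%5==4 else '')
    print()
E
python3 - <<'E'
from h import *
plan([.5723,-.2203,.089],-102.4,5)
E
```

```text
t 3.7 at [ 0.5728 -0.2138  0.1631] [-178.64    0.74 -102.05] zaxis [ 0.0259  0.0077 -0.9996] D [-0.0005 -0.0065 -0.0741] dyaw -0.35 rows 5 F [-1.1  1.   0.4] w 0.0875
{"travel":[0.0015,0.0002,0.0148],"spin":0.07},{"travel":[0.0015,0.0002,0.0148],"spin":0.07},{"travel":[0.0015,0.0002,0.0148],"spin":0.07},{"travel":[0.0015,0.0002,0.0148],"spin":0.07},{"travel":[0.0015,0.0002,0.0148],"spin":0.07},
```

>>> send_rows([
  {"travel": [0.003, 0.0005, 0.009], "spin": 0.1},
  {"travel": [0.003, 0.0005, 0.008], "spin": 0.1},
  {"travel": [0.001, 0, 0.006], "spin": 0.1},
  {"travel": [0, 0, 0], "spin": 0},
])

```text
time_s: 4.03
tcp_pos: [0.5715, -0.2189, 0.1421]
eef_rot: [-178.4, 0.7, -102.0]
contact_force: [-0.2, 1.0, -0.8]
gripper_width: 0.0877
```

Run:
```python
from h import *
plan([.5723,-.2203,.089],-102.4,4)
```

```text
t 4.03 at [ 0.5715 -0.2189  0.1421] [-178.38    0.75 -102.01] zaxis [ 0.0304  0.0069 -0.9995] D [ 0.0008 -0.0014 -0.0531] dyaw -0.39 rows 4 F [-0.2  1.  -0.8] w 0.0877
{"travel":[0.0005,0.0001,0.0133],"spin":0.10},{"travel":[0.0005,0.0001,0.0133],"spin":0.10},{"travel":[0.0005,0.0001,0.0133],"spin":0.10},{"travel":[0.0005,0.0001,0.0133],"spin":0.10},
```

>>> send_rows([
  {"travel": [0.0008, 0, 0.0133], "spin": 0.1},
  {"travel": [0.0008, 0, 0.0133], "spin": 0.1},
  {"travel": [0.0002, 0, 0.0133], "spin": 0.1},
  {"travel": [0, 0, 0.011], "spin": 0.1},
])

```text
time_s: 4.37
tcp_pos: [0.5761, -0.2225, 0.0948]
eef_rot: [-177.8, 0.8, -102.4]
contact_force: [-0.5, -0.2, -0.1]
gripper_width: 0.0876
```

>>> send_rows([
  {"travel": [0, 0, 0], "spin": 0},
])

```text
time_s: 4.45
tcp_pos: [0.5751, -0.2226, 0.0929]
eef_rot: [-178.0, 0.8, -102.5]
contact_force: [-0.4, 0.0, -0.3]
gripper_width: 0.0878
```

Run:
```python
from h import *
plan([.5723,-.2203,.089],-102.4,1)
```

```text
t 4.45 at [ 0.5751 -0.2226  0.0929] [-177.99    0.76 -102.48] zaxis [ 0.0371  0.0053 -0.9993] D [-0.0028  0.0023 -0.0039] dyaw 0.08 rows 1 F [-0.4  0.  -0.3] w 0.0878
{"travel":[-0.0016,0.0034,0.0038],"spin":-0.08},
```

>>> send_rows([
  {"travel": [-0.0016, 0.0034, 0.0035], "spin": 0},
])

```text
time_s: 4.53
tcp_pos: [0.5731, -0.2209, 0.0899]
eef_rot: [-177.9, 0.7, -102.5]
contact_force: [0.4, -0.3, 0.4]
gripper_width: 0.0877
```

Run:
```python
from h import *
for i in range(3):
    r.capture('side'); plan([.5723,-.2203,.089],-102.4,1)
```

```text
t 4.58 at [ 0.5715 -0.2201  0.0886] [-178.05    0.76 -102.51] zaxis [ 0.0362  0.0055 -0.9993] D [ 0.0008 -0.0002  0.0004] dyaw 0.11 rows 1 F [-2.5 -0.1 -0.9] w 0.0875
{"travel":[-0.0000,-0.0008,-0.0004],"spin":-0.11},
t 4.63 at [ 0.5716 -0.2201  0.089 ] [-178.04    0.76 -102.49] zaxis [ 0.0362  0.0055 -0.9993] D [ 0.0007 -0.0002 -0.    ] dyaw 0.09 rows 1 F [ 0.3  0.3 -0.1] w 0.0876
{"travel":[0.0000,-0.0007,0.0000],"spin":-0.09},
t 4.68 at [ 0.5721 -0.2202  0.0895] [-178.      0.75 -102.47] zaxis [ 0.037   0.0053 -0.9993] D [ 0.0002 -0.0001 -0.0005] dyaw 0.07 rows 1 F [0.3 0.1 1. ] w 0.0878
{"travel":[0.0000,-0.0002,0.0005],"spin":-0.07},
```

>>> send_rows([
  {"travel": [0, 0, 0], "spin": 0},
  {"travel": [0, 0, 0], "spin": 0},
  {"travel": [0, 0, 0], "spin": 0},
  {"travel": [0, 0, 0], "spin": 0},
  {"travel": [0, 0, 0], "spin": 0},
], gripper=-1, squeeze=55)

```text
time_s: 5.1
tcp_pos: [0.5736, -0.2203, 0.0923]
eef_rot: [-177.8, 0.8, -102.4]
contact_force: [0.2, -0.2, -0.2]
gripper_width: 0.0601
```

>>> send_rows([
  {"travel": [0, 0, 0], "spin": 0},
  {"travel": [0, 0, 0], "spin": 0},
])

```text
time_s: 5.27
tcp_pos: [0.5738, -0.2203, 0.0927]
eef_rot: [-177.7, 0.8, -102.4]
contact_force: [0.4, -0.4, 0.6]
gripper_width: 0.0466
```

Run:
```python
from h import *
plan([.5723,-.2203,.24],-102.4)
```

```text
t 5.27 at [ 0.5738 -0.2203  0.0927] [-177.72    0.77 -102.41] zaxis [ 0.0418  0.0045 -0.9991] D [-0.0015  0.      0.1473] dyaw 0.01 rows 4 F [ 0.4 -0.4  0.6] w 0.0466
{"travel":[-0.0004,-0.0011,-0.0368],"spin":-0.00},{"travel":[-0.0004,-0.0011,-0.0368],"spin":-0.00},{"travel":[-0.0004,-0.0011,-0.0368],"spin":-0.00},{"travel":[-0.0004,-0.0011,-0.0368],"spin":-0.00},
```

>>> send_rows([
  {"travel": [0, -0.0015, 0.0032], "spin": 0},
])

```text
time_s: 5.35
tcp_pos: [0.5757, -0.2207, 0.0901]
eef_rot: [-177.7, 0.8, -102.4]
contact_force: [0.6, -0.0, -0.2]
gripper_width: 0.0403
```

Run:
```python
from h import *
for i in range(8): r.capture('side')
plan([.5723,-.2203,.24],-102.4)
```

```text
t 5.75 at [ 0.574  -0.2204  0.0891] [-177.87    0.76 -102.43] zaxis [ 0.0391  0.005  -0.9992] D [-1.700e-03  1.000e-04  1.509e-01] dyaw 0.03 rows 4 F [-5.3  0.6  2.2] w 0.0218
{"travel":[-0.0004,-0.0010,-0.0377],"spin":-0.01},{"travel":[-0.0004,-0.0010,-0.0377],"spin":-0.01},{"travel":[-0.0004,-0.0010,-0.0377],"spin":-0.01},{"travel":[-0.0004,-0.0010,-0.0377],"spin":-0.01},
```

>>> send_rows([
  {"travel": [0, 0.0015, -0.02], "spin": 0},
  {"travel": [0, -0.001, -0.038], "spin": 0},
  {"travel": [0, -0.001, -0.038], "spin": 0},
  {"travel": [0, -0.001, -0.038], "spin": 0},
  {"travel": [0, -0.001, -0.02], "spin": 0},
])

```text
time_s: 6.17
tcp_pos: [0.5704, -0.2214, 0.2418]
eef_rot: [-178.2, 0.8, -102.5]
contact_force: [1.0, -0.5, -1.0]
gripper_width: 0.0218
```

Run:
```python
from h import *
for i in range(3): r.capture('side')
plan([.50,.12,.24],-100)
n='scene'
P=[];D=[]
# plinth: depth-based top face from both fixed cameras
for n in ('scene','side'):
    d=np.load(n+'0.npy'); C=cal(n); f,cx,cy,o,M=C; v,u=np.mgrid[0:480,0:640]
    W=o+np.stack([(u-cx)/f,(v-cy)/f,np.ones_like(u)],-1)*d[...,None]@M.T
    m=(d>0)&(abs(W[...,2]-.075)<.005)&(np.hypot(W[...,0]-.522,W[...,1]-.126)<.135)
    print(n,m.sum(),'z',np.median(W[m][:,2]),cv2.minAreaRect(W[m][:,:2].astype(np.float32)*1000),W[m].mean(0))
```

```text
t 6.32 at [ 0.5701 -0.2209  0.2392] [-178.22    0.83 -102.5 ] zaxis [ 0.0335  0.0074 -0.9994] D [-0.0701  0.3409  0.0008] dyaw 2.5 rows 9 F [ 0.4  0.2 -1.8] w 0.022
{"travel":[-0.0353,0.0158,-0.0001],"spin":-0.28},{"travel":[-0.0354,0.0156,-0.0001],"spin":-0.28},{"travel":[-0.0354,0.0155,-0.0001],"spin":-0.28},{"travel":[-0.0355,0.0153,-0.0001],"spin":-0.28},{"travel":[-0.0356,0.0151,-0.0001],"spin":-0.28},
{"travel":[-0.0357,0.0149,-0.0001],"spin":-0.28},{"travel":[-0.0357,0.0148,-0.0001],"spin":-0.28},{"travel":[-0.0358,0.0146,-0.0001],"spin":-0.28},{"travel":[-0.0359,0.0144,-0.0001],"spin":-0.28},
scene 5781 z 0.07425751660782165 ((524.50341796875, 123.79388427734375), (181.3113555908203, 181.5692596435547), 4.4044694900512695) [0.52641292 0.1264975  0.07425781]
side 3926 z 0.07408482381765397 ((522.1881103515625, 121.06651306152344), (180.28408813476562, 180.0630645751953), 10.246648788452148) [0.51727422 0.11323898 0.07406756]
```

>>> send_rows([
  {"travel": [-0.0385, 0.011, 0], "spin": 0},
  {"travel": [-0.0385, 0.011, 0], "spin": 0},
  {"travel": [-0.0385, 0.011, 0], "spin": 0},
  {"travel": [-0.0385, 0.011, 0], "spin": 0},
  {"travel": [-0.0385, 0.011, 0], "spin": 0},
])

```text
time_s: 6.73
tcp_pos: [0.5568, -0.0214, 0.2327]
eef_rot: [-178.5, 0.7, -103.3]
contact_force: [1.5, 0.6, -1.8]
gripper_width: 0.022
```

Run:
```python
from h import *
plan([.52,.18,.24],-100)
```

```text
t 6.73 at [ 0.5568 -0.0214  0.2327] [-178.54    0.75 -103.27] zaxis [ 0.0278  0.0068 -0.9996] D [-0.0368  0.2014  0.0073] dyaw 3.27 rows 5 F [ 1.5  0.6 -1.8] w 0.022
{"travel":[-0.0375,0.0164,-0.0014],"spin":-0.65},{"travel":[-0.0377,0.0159,-0.0014],"spin":-0.65},{"travel":[-0.0379,0.0155,-0.0014],"spin":-0.65},{"travel":[-0.0381,0.0151,-0.0014],"spin":-0.65},{"travel":[-0.0382,0.0146,-0.0014],"spin":-0.65},
```

>>> send_rows([
  {"travel": [-0.0375, 0.0164, -0.0014], "spin": -0.6},
  {"travel": [-0.0377, 0.0159, -0.0014], "spin": -0.6},
  {"travel": [-0.0379, 0.0155, -0.0014], "spin": -0.6},
  {"travel": [-0.0381, 0.0151, -0.0014], "spin": -0.6},
  {"travel": [-0.03, 0.0146, -0.0014], "spin": -0.6},
])

```text
time_s: 7.15
tcp_pos: [0.515, 0.1771, 0.2321]
eef_rot: [-178.9, 0.5, -100.2]
contact_force: [0.8, 0.3, -0.8]
gripper_width: 0.0219
```

Run:
```python
from h import *
for i in range(3): r.capture('side')
plan([.522,.18,.24],-100)
C=cal('wrist'); p,d=r.capture('wrist'); cv2.imwrite('pics/w2.png',p); np.save('w2.npy',d)
print([(round(b['conf'],2),world('wrist',b['at'],C).round(4).tolist(),np.round(proj('wrist',world('wrist',b['at'],C),C))) for b in r.pinpoint('wrist','socket1')])
v,u=np.mgrid[0:480,0:640]; f,cx,cy,o,M=C
W=o+np.stack([(u-cx)/f,(v-cy)/f,np.ones_like(u)],-1)*d[...,None]@M.T
np.save('w2W.npy',W); np.save('w2C.npy',np.array([f,cx,cy,*o,*M.ravel()]))
m=(d>0)&(abs(W[...,2]-.075)<.006)
print('top z',np.median(W[m][:,2]),cv2.minAreaRect(W[m][:,:2].astype(np.float32)*1000))
# pin shank pixels: between head and foot
m=(d>0)&(W[...,2]<.24)&(W[...,2]>.155)&(np.hypot(W[...,0]-.53,W[...,1]-.18)<.03); print('pin px',m.sum())
```

```text
t 7.3 at [0.5149 0.177  0.232 ] [-178.91    0.47 -100.05] zaxis [ 0.0202  0.0048 -0.9998] D [0.0071 0.003  0.008 ] dyaw 0.05 rows 1 F [ 0.4 -1.1 -1.1] w 0.0219
{"travel":[-0.0043,-0.0066,-0.0079],"spin":-0.05},
[(0.96, [0.5058, 0.0785, 0.0726], array([312., 110.])), (0.61, [0.569, 0.1329, 0.0758], array([253., 188.]))]
top z 0.07462050890115196 ((521.8555908203125, 124.68812561035156), (179.3109893798828, 179.86190795898438), 8.27365779876709)
pin px 1017
```

View pics/w2.png

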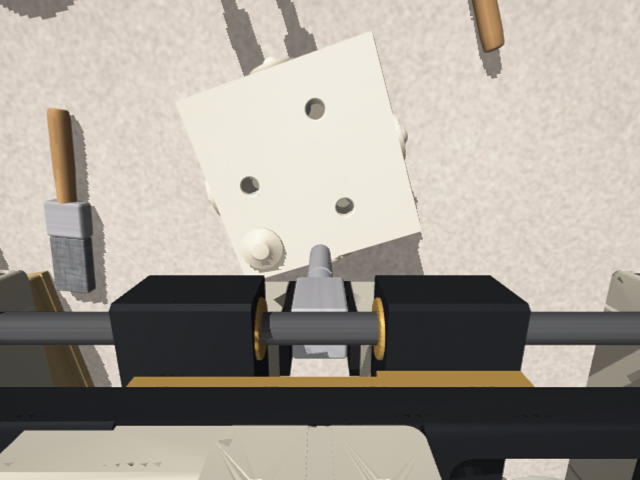

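The view shows the three sockets at (315,109), (249,186) and (344,206), the rosette at (262,250), and the pin held upright in the jaws with its foot at (320,250).

Run:
```python
from h import *
p=cv2.imread('pics/w2.png'); W=np.load('w2W.npy'); a=np.load('w2C.npy'); f,cx,cy=a[:3]; o=a[3:6]; M=a[6:].reshape(3,3)
g=cv2.cvtColor(p,cv2.COLOR_BGR2GRAY)
S=[]
for (u,v) in ((249,186),(344,206),(315,109)):
    w=g[v-18:v+19,u-18:u+19]; t=cv2.threshold(w,0,255,cv2.THRESH_OTSU+1)[1]
    c=max(cv2.findContours(t,0,1)[0],key=cv2.contourArea)
    q=c[:,0]+[u-18,v-18]
    rays=np.c_[(q[:,0]-cx)/f,(q[:,1]-cy)/f,np.ones(len(q))]@M.T
    X=o+rays*((.0746-o[2])/rays[:,2])[:,None]
    (x,y),rad=cv2.minEnclosingCircle(X[:,:2].astype(np.float32)); S.append([x,y]); print((u,v),x,y,rad)
S=np.array(S); c=S.mean(0); print('centre',c,'r',np.linalg.norm(S-c,axis=1),'ang',np.degrees(np.arctan2(*(S-c).T[::-1])))
# model fit
e=np.exp(1j*np.radians([0,120,-120]))*.05; z=(S-c)@[1,1j]; ph=np.angle((z*e.conj()).sum()); print('yaw',np.degrees(ph)); m=e*np.exp(1j*ph); print(np.c_[m.real+c[0],m.imag+c[1]].round(4))
# shank
m=(W[...,2]>.155)&(W[...,2]<.236)&(np.hypot(W[...,0]-.517,W[...,1]-.18)<.03)
vv,uu=np.nonzero(m); print('px',uu.min(),uu.max(),vv.min(),vv.max())
for v in range(vv.min(),vv.max()+1,3):
    k=vv==v; print(v,uu[k].min(),uu[k].max(),W[v,uu[k]].mean(0).round(4))
st=r.get_state(); T=R.from_euler('xyz',st['eef_rot'],degrees=True).as_matrix()
foot=st['tcp_pos']+T[:,2]*.074; print('foot nominal',foot); q=M.T@(foot-o); print(f*q[0]/q[2]+cx,f*q[1]/q[2]+cy)
```

```text
(249, 186) 0.5719364881515503 0.13033832609653473 0.008417407982051373
(344, 206) 0.4920029044151306 0.1628357172012329 0.008511090651154518
(315, 109) 0.5030697584152222 0.0776432454586029 0.008435309864580631
centre [0.52233638 0.12360576] r [0.05005495 0.04958941 0.04983729] ang [   7.72990785  127.71199862 -112.74251711]
yaw 7.566460134811291
[[0.5719 0.1302]
 [0.4919 0.1632]
 [0.5033 0.0774]]
px 289 370 244 284
244 318 322 [0.5135 0.17   0.1627]
247 313 327 [0.5137 0.1706 0.1677]
250 311 329 [0.5135 0.171  0.1733]
253 310 330 [0.5135 0.1714 0.1784]
256 310 330 [0.5133 0.1713 0.185 ]
259 310 330 [0.5132 0.1712 0.1914]
262 309 331 [0.5132 0.1717 0.1954]
265 309 330 [0.5133 0.1712 0.202 ]
268 309 331 [0.513  0.1716 0.2061]
271 308 331 [0.5132 0.1715 0.2111]
274 308 332 [0.5128 0.1715 0.2158]
277 299 340 [0.5118 0.1662 0.2341]
280 343 343 [0.5012 0.1694 0.2345]
283 289 350 [0.5123 0.169  0.2345]
foot nominal [0.51695836 0.17503581 0.15831224]
316.4039902396923 250.14061332692182
```

Run:
```python
from h import *
plan([.4931,.1633,.185],-100,2)
```

```text
t 7.4 at [0.5155 0.1747 0.2323] [-178.9     0.46 -100.23] zaxis [ 0.0203  0.0045 -0.9998] D [-0.0224 -0.0114 -0.0473] dyaw 0.23 rows 2 F [ 0.3  0.2 -0.8] w 0.0216
{"travel":[0.0078,0.0104,0.0234],"spin":-0.11},{"travel":[0.0078,0.0105,0.0234],"spin":-0.11},
```

>>> send_rows([
  {"travel": [0.0078, 0.0104, 0.0234], "spin": -0.1},
  {"travel": [0.0078, 0.0105, 0.0234], "spin": -0.1},
])

```text
time_s: 7.57
tcp_pos: [0.4972, 0.1635, 0.1871]
eef_rot: [-178.5, 0.7, -100.1]
contact_force: [0.2, -0.1, -2.2]
gripper_width: 0.0213
```

```bash
cat >> h.py <<'E'
OFF=np.array([.0012,.0001])  # TCP - foot at zaxis (.020,.005)
SK={1:(.5719,.1302),2:(.4919,.1632),3:(.5033,.0774)}
def settle(n=4):
    for i in range(n): r.capture('side')
def aim(k,z,n=1):
    s=r.get_state(); Z=R.from_euler('xyz',s['eef_rot'],degrees=True).as_matrix()[:,2]
    t=np.array(SK[k])+OFF-.074*(Z[:2]-[.020,.005])
    print('target TCP',t.round(4)); plan([*t,z],s['eef_rot'][2],n)
E
python3 - <<'E'
from h import *
settle(5); aim(2,.165)
E
```

```text
target TCP [0.4925 0.1631]
t 7.82 at [0.4982 0.1641 0.189 ] [-178.47    0.69 -100.06] zaxis [ 0.0284  0.0073 -0.9996] D [-0.0057 -0.0009 -0.024 ] dyaw 0.0 rows 1 F [-0.2 -0.1 -0.5] w 0.022
{"travel":[0.0022,0.0061,0.0238],"spin":-0.00},
```

>>> send_rows([
  {"travel": [0.0022, 0.0061, 0.0235], "spin": 0},
])

```text
time_s: 7.9
tcp_pos: [0.4971, 0.165, 0.1702]
eef_rot: [-178.0, 1.0, -100.0]
contact_force: [1.6, 1.6, -1.1]
gripper_width: 0.0217
```

Run:
```python
from h import *
settle(5); aim(2,.153)
p,d=r.capture('scene'); cv2.imwrite('pics/s3.png',cv2.resize(p[170:320,290:440],(600,600),interpolation=2))
```

```text
target TCP [0.4924 0.1631]
t 8.15 at [0.4935 0.1634 0.1665] [-178.4     0.73 -100.06] zaxis [ 0.0297  0.0076 -0.9995] D [-0.0011 -0.0003 -0.0135] dyaw 0.0 rows 1 F [-0.2 -0.  -1. ] w 0.0217
{"travel":[0.0007,0.0014,0.0135],"spin":-0.00},
```

View pics/s3.png

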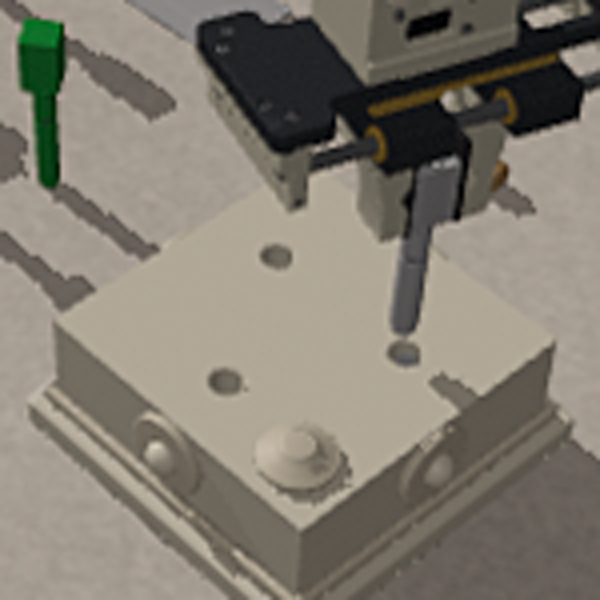

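Run:
```python
from h import *
s=r.get_state(); T=R.from_euler('xyz',s['eef_rot'],degrees=True).as_matrix(); print(s['tcp_pos'])
def cr(P): u,v=proj('scene',P); return round((u-290)*4),round((v-170)*4)
for k in SK: print(k,cr([*SK[k],.0746]))
print('foot',cr([.4923,.1632,.0925]),'groove',cr([.4923,.1632,.144]),'top of pin',cr(np.array([.4923,.1632,.0925])-T[:,2]*.11), 'top vertical',cr([.4923,.1632,.2025]))
```

```text
[0.4935997  0.16359009 0.16663714]
1 (228, 380)
2 (407, 352)
3 (279, 255)
foot (409, 326) groove (419, 248) top of pin (434, 148) top vertical (430, 152)
```

>>> send_rows([
  {"travel": [0.0005, 0.0012, 0.006], "spin": 0},
  {"travel": [0.0002, 0.0005, 0.006], "spin": 0},
])

```text
time_s: 8.37
tcp_pos: [0.4941, 0.1644, 0.1569]
eef_rot: [-178.2, 0.9, -100.0]
contact_force: [0.5, -0.6, -1.3]
gripper_width: 0.0216
```

Run:
```python
from h import *
settle(4); aim(2,.140)
```

```text
target TCP [0.4922 0.163 ]
t 8.57 at [0.4936 0.164  0.1563] [-178.25    0.85 -100.03] zaxis [ 0.0326  0.0093 -0.9994] D [-0.0014 -0.001  -0.0163] dyaw 0.0 rows 1 F [-0.5  0.2 -1.2] w 0.0213
{"travel":[0.0015,0.0017,0.0162],"spin":-0.00},
```

>>> send_rows([
  {"travel": [0.0012, 0.0016, 0.003], "spin": 0},
  {"travel": [0.0005, 0.0006, 0.003], "spin": 0},
  {"travel": [0, 0.0002, 0.003], "spin": 0},
])

```text
time_s: 8.82
tcp_pos: [0.4915, 0.1631, 0.1474]
eef_rot: [-178.2, 0.9, -100.0]
contact_force: [0.2, -0.7, -1.4]
gripper_width: 0.0216
```

Run:
```python
from h import *
settle(3); aim(2,.136)
```

```text
target TCP [0.4921 0.163 ]
t 8.97 at [0.4914 0.163  0.1472] [-178.22    0.86 -100.01] zaxis [ 0.0331  0.0094 -0.9994] D [ 0.0008 -0.     -0.0112] dyaw 0.0 rows 1 F [ 0.5 -0.4 -1. ] w 0.0222
{"travel":[0.0001,-0.0004,0.0112],"spin":-0.00},
```

>>> send_rows([
  {"travel": [0, -0.0004, 0.003], "spin": 0},
  {"travel": [0, 0, 0.003], "spin": 0},
  {"travel": [0, 0.0001, 0.003], "spin": 0},
  {"travel": [0, 0.0001, 0.003], "spin": 0},
])

```text
time_s: 9.3
tcp_pos: [0.4919, 0.1636, 0.135]
eef_rot: [-178.2, 0.9, -100.0]
contact_force: [-0.7, -0.1, -1.1]
gripper_width: 0.0221
```

Run:
```python
from h import *
settle(3); aim(2,.12)
```

```text
target TCP [0.4921 0.1629]
t 9.45 at [0.4919 0.1635 0.1349] [-178.23    0.9  -100.01] zaxis [ 0.0331  0.01   -0.9994] D [ 0.0002 -0.0005 -0.0149] dyaw 0.0 rows 1 F [-1.   0.6 -0.9] w 0.0218
{"travel":[0.0007,0.0001,0.0149],"spin":-0.00},
```

>>> send_rows([
  {"travel": [0.0002, 0.0001, 0.0016], "spin": 0},
  {"travel": [0.0001, 0.0001, 0.0016], "spin": 0},
  {"travel": [0.0001, 0, 0.0016], "spin": 0},
  {"travel": [0, 0, 0.0016], "spin": 0},
  {"travel": [0, 0, 0.0016], "spin": 0},
])

```text
time_s: 9.87
tcp_pos: [0.4922, 0.164, 0.128]
eef_rot: [-178.2, 1.0, -100.0]
contact_force: [-4.3, 2.3, 4.4]
gripper_width: 0.0216
```

>>> send_rows([
  {"travel": [0, 0, 0.0015], "spin": 0},
  {"travel": [0, 0, 0.0015], "spin": 0},
  {"travel": [0, 0, 0.0015], "spin": 0},
])

```text
time_s: 10.12
tcp_pos: [0.4923, 0.164, 0.1234]
eef_rot: [-178.2, 1.0, -100.0]
contact_force: [-4.5, 1.3, 5.1]
gripper_width: 0.0219
```

>>> send_rows([
  {"travel": [0, 0, 0.0015], "spin": 0},
  {"travel": [0, 0, 0.0015], "spin": 0},
  {"travel": [0, 0, 0.0015], "spin": 0},
])

```text
time_s: 10.37
tcp_pos: [0.4923, 0.164, 0.1185]
eef_rot: [-178.2, 1.0, -100.0]
contact_force: [-3.7, 1.7, 5.1]
gripper_width: 0.0215
```

>>> send_rows([
  {"travel": [0, 0, 0.0015], "spin": 0},
  {"travel": [0, 0, 0.0015], "spin": 0},
])

```text
time_s: 10.53
tcp_pos: [0.4923, 0.164, 0.1151]
eef_rot: [-178.2, 1.0, -100.0]
contact_force: [-3.2, 1.7, 3.8]
gripper_width: 0.0221
```

>>> send_rows([
  {"travel": [0, 0, 0.0015], "spin": 0},
  {"travel": [0, 0, 0.0015], "spin": 0},
])

```text
time_s: 10.7
tcp_pos: [0.4923, 0.164, 0.1117]
eef_rot: [-178.2, 1.0, -100.0]
contact_force: [-3.5, 1.5, 4.3]
gripper_width: 0.022
```

Already at about 37 mm with only drag, so this looks like the full-depth socket. I'll continue.

>>> send_rows([
  {"travel": [0, 0, 0.0015], "spin": 0},
  {"travel": [0, 0, 0.0015], "spin": 0},
  {"travel": [0, 0, 0.0015], "spin": 0},
  {"travel": [0, 0, 0.0015], "spin": 0},
])

```text
time_s: 11.03
tcp_pos: [0.4923, 0.164, 0.1049]
eef_rot: [-178.2, 1.0, -100.0]
contact_force: [-4.2, 0.8, 4.5]
gripper_width: 0.0217
```

>>> send_rows([
  {"travel": [0, 0, 0.0014], "spin": 0},
  {"travel": [0, 0, 0.0014], "spin": 0},
])

```text
time_s: 11.2
tcp_pos: [0.4924, 0.164, 0.1018]
eef_rot: [-178.2, 1.0, -100.0]
contact_force: [-4.1, 1.2, 4.3]
gripper_width: 0.0218
```

Depth is about 47 mm. One row per call from here.

>>> send_rows([
  {"travel": [0, 0, 0.0013], "spin": 0},
])

```text
time_s: 11.28
tcp_pos: [0.4924, 0.1641, 0.1003]
eef_rot: [-178.2, 1.0, -100.0]
contact_force: [-3.7, 0.8, 4.7]
gripper_width: 0.0216
```

>>> send_rows([
  {"travel": [0, 0, 0.0013], "spin": 0},
])

```text
time_s: 11.37
tcp_pos: [0.4926, 0.1642, 0.0992]
eef_rot: [-178.2, 1.0, -100.0]
contact_force: [-10.2, 2.3, 25.2]
gripper_width: 0.0215
```

>>> send_rows([
  {"travel": [0, 0, 0.001], "spin": 0},
])

```text
time_s: 11.45
tcp_pos: [0.4928, 0.1642, 0.0992]
eef_rot: [-178.2, 0.9, -99.9]
contact_force: [-12.5, 1.9, 26.7]
gripper_width: 0.0218
```

>>> send_rows([
  {"travel": [0, 0, 0.0005], "spin": 0},
])

```text
time_s: 11.53
tcp_pos: [0.4925, 0.1641, 0.0993]
eef_rot: [-178.2, 0.9, -99.9]
contact_force: [-7.1, 1.8, 7.5]
gripper_width: 0.0216
```

>>> send_rows([
  {"travel": [0, 0, 0], "spin": 0},
], gripper=0.2)

```text
time_s: 11.62
tcp_pos: [0.4929, 0.1643, 0.0995]
eef_rot: [-178.2, 1.0, -99.9]
contact_force: [0.2, 0.0, -0.3]
gripper_width: 0.0248
```

Run:
```python
from h import *
settle(6); aim(2,.21)
p,d=r.capture('scene'); cv2.imwrite('pics/s4.png',cv2.resize(p[170:320,290:440],(600,600),interpolation=2))
```

```text
target TCP [0.4921 0.1629]
t 11.92 at [0.4926 0.164  0.099 ] [-178.21    0.91  -99.94] zaxis [ 0.0336  0.0103 -0.9994] D [-0.0005 -0.0011  0.111 ] dyaw 0.0 rows 1 F [ 0.1  0.2 -0.4] w 0.0471
{"travel":[-0.0006,-0.0031,-0.1110],"spin":-0.00},
```

View pics/s4.png

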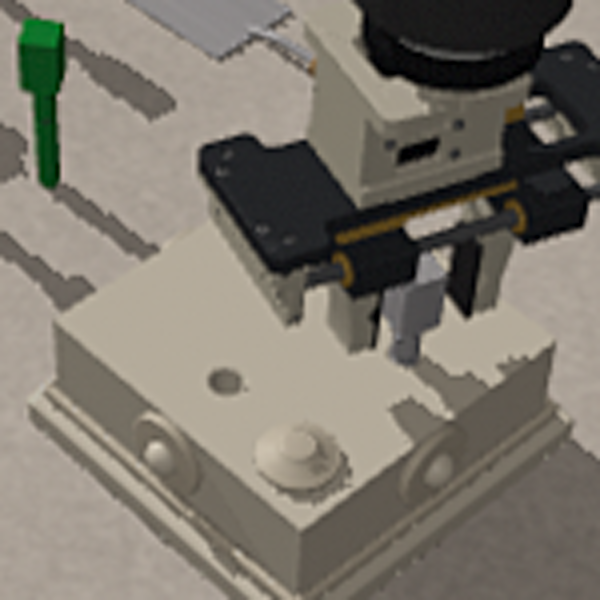

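The pin stands in socket 2 at (405,355), its head low over the face, and the jaws are open and clear of it. Withdrawing straight up now.

>>> send_rows([
  {"travel": [-0.0003, -0.001, -0.025], "spin": 0},
  {"travel": [-0.0003, -0.001, -0.03], "spin": 0},
  {"travel": [-0.0003, -0.001, -0.035], "spin": 0},
  {"travel": [-0.0003, -0.001, -0.035], "spin": 0},
  {"travel": [0, 0, -0.01], "spin": 0},
])

```text
time_s: 12.38
tcp_pos: [0.4903, 0.1608, 0.2344]
eef_rot: [-178.6, 0.4, -100.0]
contact_force: [0.6, 0.4, 0.1]
gripper_width: 0.0526
```

>>> send_rows([
  {"travel": [-0.035, 0, 0], "spin": 0},
  {"travel": [-0.035, 0, 0], "spin": 0},
  {"travel": [-0.02, 0, 0], "spin": 0},
])

```text
time_s: 12.63
tcp_pos: [0.5078, 0.2497, 0.2417]
eef_rot: [-178.3, 0.8, -100.3]
contact_force: [1.2, 0.4, -0.4]
gripper_width: 0.0526
```

Run:
```python
from h import *
settle(2); plan([.49,.2,.24],-100,1)
C=cal('wrist'); p,d=r.capture('wrist'); cv2.imwrite('pics/w5.png',p)
v,u=np.mgrid[0:480,0:640]; f,cx,cy,o,M=C
W=o+np.stack([(u-cx)/f,(v-cy)/f,np.ones_like(u)],-1)*d[...,None]@M.T
near=np.hypot(W[...,0]-.492,W[...,1]-.163)
m=(d>0)&(near<.03)&(W[...,2]>.1)&(W[...,2]<.16); 
if m.sum(): z=W[m][:,2]; print('head px',m.sum(),'top',np.percentile(z,[50,90,98]).round(4),W[m&(W[...,2]>np.percentile(z,90)-.003)].mean(0))
m=(d>0)&(abs(W[...,2]-.075)<.005)&(np.hypot(W[...,0]-.522,W[...,1]-.124)<.08); print('face z',np.median(W[m][:,2]))
q,dd=r.capture('scene'); f,cx,cy,o,M=cal('scene')
cv2.imwrite('pics/s5.png',np.hstack([cv2.resize(q[170:320,290:440],(400,400),interpolation=2),cv2.resize(p[:400,120:520],(400,400))]))
W=o+np.stack([(u-cx)/f,(v-cy)/f,np.ones_like(u)],-1)*dd[...,None]@M.T
m=(np.hypot(W[...,0]-.492,W[...,1]-.163)<.02)&(W[...,2]>.085)&(W[...,2]<.15); print('scene head top',np.percentile(W[m][:,2],[50,90,98]))
```

```text
t 12.73 at [0.5077 0.2501 0.2407] [-178.3     0.77 -100.16] zaxis [ 0.0315  0.0079 -0.9995] D [-0.0177 -0.0501 -0.0007] dyaw 0.16 rows 1 F [-0.9 -0.6  0. ] w 0.0527
{"travel":[0.0525,0.0086,-0.0003],"spin":-0.16},
head px 1009 top [0.1345 0.1354 0.1359] [0.49216511 0.16521435 0.13452293]
face z 0.07459682409503077
scene head top [0.12408678 0.13510148 0.13616592]
```

View pics/s5.png

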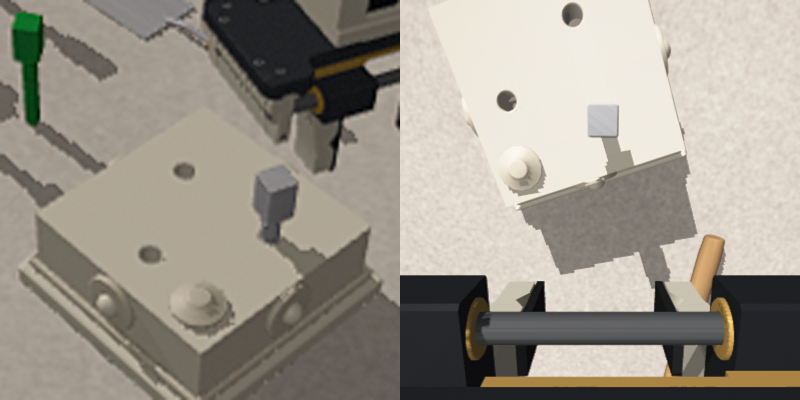

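The pin is upright in socket 2, with its head top 59.9 mm above the face (60 mm expected when fully home). The rosette has not moved and the gripper is clear, so I'm handing in.

Run:
```python
from h import *
settle(3); print(r.get_state()['time_s'],r.get_state()['qd'].round(2)); print(r.close_job())
```

```text
12.9833 [-0.14 -0.21  0.11  0.02  0.04 -0.1 ]
the job is handed in; nothing more can be done
None
```

The pin is fully home in socket 2 (the one at 120°), released, and the job is handed in at about 13 s. Socket 2 was the first one I tried, so sockets 1 and 3 were never tested.

- **Push:** the drag was steady at about 4–5 N past 37 mm. It hit a hard stop at about 49.4 mm by the arm's reading, with a peak of about 27 N vertical at the wrist (about 30 N with the sideways part).
- **Seating:** after release, the wrist camera put the head top 59.9 mm above the plaster face, against 60 mm expected when fully home. The scene camera agreed to within about 1 mm.
- **Surroundings:** in the last pictures the rosette looks undisturbed and the gripper is clear of everything. I did not recheck the other objects after the move.
- **Tool tilt:** the tool drifted to about 2° off vertical during the moves. That gave about 12 N of sideways force while the pin was on the bottom, which went once it was released.

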